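# Shut a repaired phone's display with the ratchet arm of its closing fixture

### The job

The repaired phone lies in the closing fixture with its display held open above it on the ratchet arm. Press the red thumb lever at the arm's end with your fingertips until its pawl is free of the teeth, keep it pressed and push the arm down past the teeth until the display is fully home on the phone, then let go so that the lever springs back up. Lower it steadily without slamming or forcing it, never lift the arm, keep off the display glass, and leave the phone and the things lying about where they are.

Things in the scene. Friction and masses are not known exactly. Their poses are not given: they have to be found in the camera images.
- fixture: Closing fixture, screwed down: dark steel base plate 260 x 130 x 12 mm on the blue mat. Origin: centre of its underside; x along the plate from pad end to hinge end, y left, z up. The +x end carries the hinge tower and a steel toothed sector (38 mm radius about the hinge axis, a tooth every 0.175 rad). The shut arm lies along -x over the phone.
- hinge (a point): Middle of the arm's hinge axis, at (100, 0, 39) mm in the fixture's frame; the axis runs along the fixture's y.
- display_arm (a joint): Ratchet arm angle, rad: 0 = fully down, display home (rubber-faced stop); grows as its pad end rises; starts at 0.4 to 0.85. Two aluminium bars, 21 mm wide in all, 10 mm tall, 224 mm long from the hinge axis. Stiff hinge, stays where left: pawl free, about 8 N square to the arm at the pad pushes it down; pawl in, it stops at the next tooth (0.16, 0.33, 0.51, 0.68, 0.86) and only rises.
- thumb_lever (a joint): Thumb lever angle on the arm, rad: 0 = released (pawl in the teeth), 0.11 = pressed to its stop; above 0.055 the pawl clears the teeth. Sprung: 3 N at the pad starts it, 4.5 N holds it at the stop, so a push that moves the arm keeps it down. If the arm starts between seats the pawl rides on a tooth's back and the lever starts at up to 0.055. With the arm down it returns to 0.
- pad (a point): Centre of the top face of the red thumb pad (36 mm along the arm, 26 wide, 6 thick, lip 3.5 mm high across its outer end). Moves with lever and arm; z square to the pad, x along the arm to the hinge. From the hinge axis: 205 mm along the arm, and 28 mm above the arm's line (lever released) or 14 mm (lever at its stop). Arm down: 70 or 56 mm above the table.
- display: Phone display, black glass 145 x 71 x 2.2 mm, held under the arm by two dark red suction cups; from 30 to 175 mm from the hinge, 17 to 19 mm below the arm's line. Origin at the centre of its underside, x along the arm. Not to be touched.
- phone: Opened phone body, grey frame 145 x 71 x 7 mm, loose in the fixture's nest under the display; origin at the centre of its underside, x along its length. Stays there.
- screwdriver: Loose precision screwdriver 150 mm long, orange handle, lying beside the fixture; origin at its underside, x along it. Leave alone.
- tweezers: Loose steel tweezers 120 x 9 x 8 mm beside the fixture; origin at the centre of the underside, x along them. Leave alone.
- battery: Loose black battery 95 x 42 x 5 mm, origin at the centre of its underside, x along its length. Leave alone.
- dish: Loose steel screw dish, 72 mm across, 18 mm tall; origin at the centre of its underside. Leave alone.
- flux: Loose white flux bottle with a red cap, 30 mm across, 75 mm tall, standing; origin at the centre of its underside. Leave alone.
- mouse: Loose black mouse, 105 x 60 x 34 mm, on the left by the keyboard; origin at its underside. Leave alone.

How it is judged:
By the outcome, as a careful person would: the job done as asked, in the order asked, and still so for the second after the job is handed in, with the robot touching nothing.
It also fails if it takes over 35 s, if anything falls off the work surface, if the arm or the gripper's body presses on something with over 40 N, if the wrist force passes 120 N, or if a joint passes its speed limit or range.

### The arm

A 6-joint arm with a two-finger parallel gripper is mounted at the origin on the work surface. World frame = base frame: x ahead of the robot, y to its left, z up, the work surface at z = 0. Lengths are in m, angles in rad, forces in N, time in s.
With the tool pointing down it reaches from about 0.35 to 0.975 m from the base axis. Payload 4.9 kg.
Tool frame: the origin (TCP) lies midway between the tips of the shut fingers; the grasp point (between the pads) lies ctrl.grip_depth behind it (ctrl.grip_depth is the distance from the TCP to the grasp point, in m); z points along the fingers, y is the line along which they close (so a half turn about z gives the same grasp; the last joint's range is limited). The gripper opens to 85 mm and grips with 20 to 120 N. Pads are 22 mm wide; open, the fingers measure 114 mm over their backs; the gripper's body (76 mm by 85 mm) begins 54 mm behind the grasp point. The pads swing forward as they close: fully open they stand 13 mm farther back than shut.
Start: joints at [1.188, 0.053, 1.613, -0, 1.476, -0.119], TCP at [0.163, 0.603, 0.211] pointing down, gripper open.
Joint ranges: [-3.01, 3.01], [-1.01, 2.22], [0.06, 2.58], [-1.02, 4.17], [0.09, 2.62], [-3.14, 3.14]. Speed limits (rad/s): [2.57, 2.57, 3.14, 3.14, 3.14, 3.14].

### API

Orientations are given as a rotation vector (axis times angle).
In Python, from station import ctrl, get_image, camera_model gives the robot as it stands. The module is installed in compiled form; this text tells all that it offers.
- The arm moves only by the shell command python3 -m crank 'ROWS' [FORCE]. ROWS is JSON, a list of rows, each a list of 7 numbers: the shift along the tool's x, y, z in mm, then the turn, a rotation vector about the tool's x, y, z in rad, then the opening, from -1 (shut) to 1 (fully open). A call has exactly 10 rows; each row shifts and turns the commanded pose from where the row before left it, along the tool's axes as they then stand; what a row does not reach is not made up. A row lasts 1/12 s, in which the tool goes at most 41.7 mm and 7.16 degrees, less where a joint would pass 70% of its speed; a pose out of reach is approached as far as the arm can. A call with a gripper value outside its range is refused whole. The fingers move at their own pace and stop on an object; FORCE is the grip in N (left out, the last holds). Time passes only in rows, so rows that do not move let the fingers close, or fill a call up. It gives the time, the measured TCP pose, the force, the opening and the grip force at its end, in the units of the state.
- ctrl.get_obs(): the state, without advancing time (a new reading comes with each control period).
- get_image(name): name is "scene" or "side" or "wrist"; returns the picture (384x512x3 uint8, red, green, blue); there is no depth.
- camera_model(name): a dict with "vertical_fov" (degrees; the focal length in pixels is half the picture's height over the tangent of half this angle, whatever the lens; pixels are square), "cx", "cy" (the principal point, pixels), "k1" (the pictures are not rectified: a ray, as slopes to the right and down, at radius r is drawn at 1 + k1 r^2 times it, then the intrinsics apply), "R" (3x3) and "t" (3): a world point X has camera coordinates R X + t; the wrist camera has in their place "hand_eye" (4x4, takes a point from camera to tool coordinates, whose origin is the TCP and whose axes are the flange's). Camera axes: x right, y down, z forward; pixel columns grow to the right and rows downward; lengths in m; the calibration is good to about 2 mm. A picture is of the moment at which its call begins: read the wrist's pose just before it. camera_model takes no time and is no camera call.
- ctrl.finish_job(): hands the job in; it is judged then, once.
The state is a dict: "t": time; "q": joint angles; "dq": joint speeds; "effort": joint torques, N m; "tool_pos": TCP position; "tool_rot": TCP orientation; "contact_force": force on the tool from outside, world axes, zero at the start; "wrist_torque": the same for the moment, N m; "opening": finger opening in m; "grip_force": force on a finger pad.
Only numpy, scipy, OpenCV 4.12 (cv2) and the standard library are available. Lean on these libraries where they do the work, as an engineer would, in place of code of your own. Each camera call takes 0.05 s, during which the arm holds its last target. There are 200 camera calls.

## Working session

There is one attempt and no reset: what is moved stays moved. The work goes in short steps, Python scripts to look and compute and a shell command to move; the robot and the scene stay as the last step left them, time stands still between calls to the robot, and variables do not carry over. Pictures are saved under pics/ and viewed, at most 10 in all, crops included, and the job is handed in when it is done.

```bash
mkdir -p pics; python3 - <<'E'
from station import ctrl,get_image,camera_model
import cv2
o=ctrl.get_obs();print(o)
print(ctrl.grip_depth)
for n in("scene","side"):
    im=get_image(n);cv2.imwrite(f"pics/{n}0.png",cv2.resize(im[:,:,::-1],(800,600),interpolation=cv2.INTER_CUBIC));cv2.imwrite(f"pics/{n}raw.png",im[:,:,::-1])
    print(camera_model(n))
print(camera_model("wrist"))
E
```

```text
{'t': 0.0, 'q': array([ 1.18800725e+00,  5.33726686e-02,  1.61428096e+00,  1.13180145e-05,
        1.47600858e+00, -1.18986206e-01]), 'dq': array([-1.08128404e-03,  9.43439606e-07,  1.40813493e-03,  1.75352346e-03,
        6.81274263e-04, -4.45897440e-04]), 'effort': array([ 5.70767170e-04, -3.93689740e+01, -3.70172453e+01, -7.98731116e-05,
        7.26113882e-03, -1.41425568e-05]), 'tool_pos': array([0.16271057, 0.60276439, 0.21006105]), 'tool_rot': array([-0.41311253, -3.11378162,  0.00314416]), 'contact_force': array([ 0.07048831, -0.08230016,  0.15413632]), 'wrist_torque': array([-0.00651569, -0.03304911, -0.03033162]), 'grip_force': 0.0, 'opening': 0.08549810987517283}
0.0187
{'vertical_fov': 42.321793297651894, 'cx': 251.9269516842538, 'cy': 186.11731815490904, 'k1': -0.048546548541337026, 'R': array([[-0.81402874,  0.58076428, -0.00836993],
       [ 0.44023436,  0.60752657, -0.6611393 ],
       [-0.37888113, -0.54187113, -0.75021648]]), 't': array([ 0.41473517, -0.32472396,  1.63422158])}
{'vertical_fov': 52.30405657403904, 'cx': 255.7990076667583, 'cy': 185.77278041241613, 'k1': 0.0025935742115031834, 'R': array([[ 0.99605907, -0.08669879, -0.01869892],
       [-0.07339933, -0.68743222, -0.72252992],
       [ 0.04978823,  0.72105497, -0.69108673]]), 't': array([-0.61169793,  0.2148639 ,  1.11319773])}
{'vertical_fov': 66.81606397647924, 'cx': 256.8256925864232, 'cy': 190.86181421379933, 'k1': -0.04214448833780762, 'hand_eye': array([[-5.86084573e-04, -9.59258498e-01, -2.82529272e-01,
         7.22467038e-02],
       [ 9.99999805e-01, -5.01798489e-04, -3.70687230e-04,
        -1.11108607e-03],
       [ 2.13812114e-04, -2.82529435e-01,  9.59258606e-01,
        -1.60687561e-01],
       [ 0.00000000e+00,  0.00000000e+00,  0.00000000e+00,
         1.00000000e+00]])}
```

View pics/scene0.png

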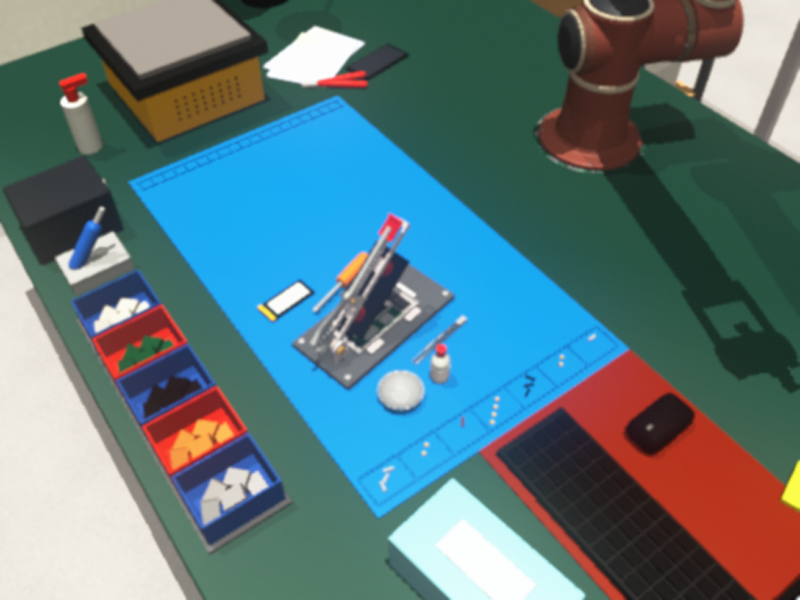

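View pics/side0.png

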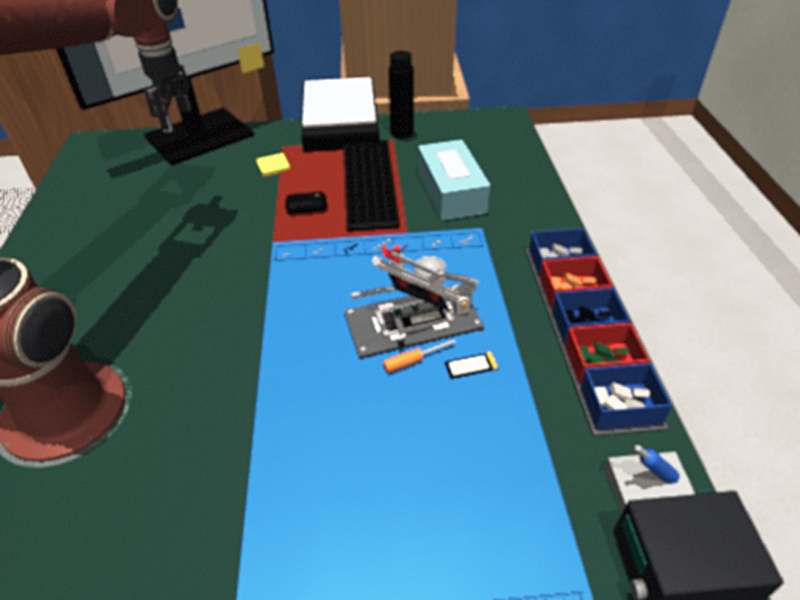

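The scene view shows the fixture at about (375,320), with the red pad at (393,226). The side view shows the fixture at about (415,320), with the pad at (388,256). I'll enlarge both.

```bash
python3 - <<'E'
import cv2,numpy as np
a=cv2.imread("pics/sceneraw.png")[130:250,180:300];b=cv2.imread("pics/sideraw.png")[145:245,215:320]
cv2.imwrite("pics/c1.png",cv2.resize(a,None,fx=5,fy=5,interpolation=cv2.INTER_CUBIC));
cv2.imwrite("pics/c2.png",cv2.resize(b,None,fx=6,fy=6,interpolation=cv2.INTER_CUBIC))
E
```

```text
(no output)
```

View pics/c1.png

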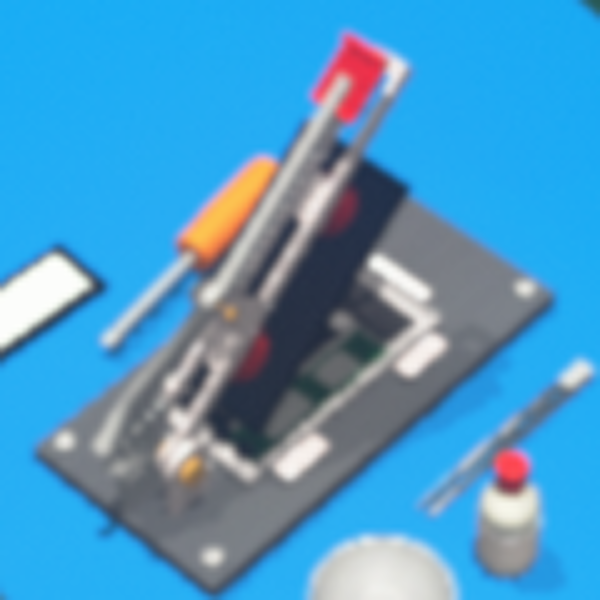

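View pics/c2.png

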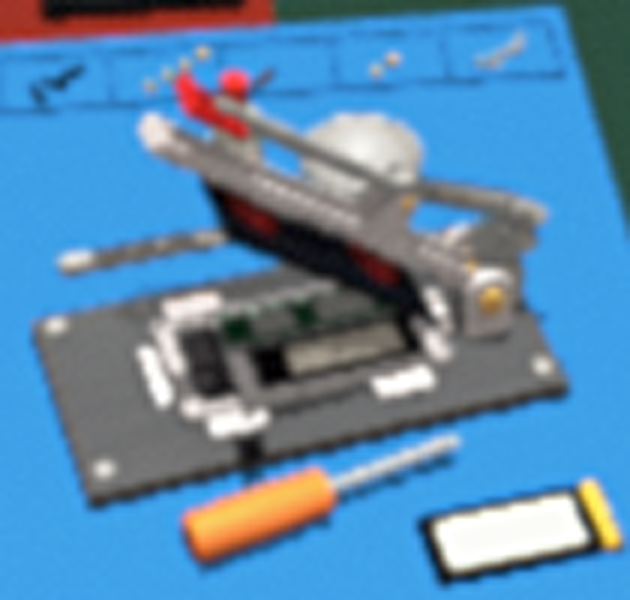

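The crops give the plate's top corners: c1 (553,298), (213,583), (38,452) and c2 (35,330), (92,492), (568,385). The pad centre is near c1 (350,80) and c2 (213,105), and the arm tip near c2 (150,133). Next I'll fit fixture pose and arm angle.

```bash
cat > h.py <<'E'
import numpy as np
from station import camera_model
from scipy.spatial.transform import Rotation as Rn
def proj(n,X,T=None):
    m=camera_model(n);X=np.atleast_2d(X)
    if n=="wrist":
        Tc=T@m["hand_eye"];c=(X-Tc[:3,3])@Tc[:3,:3]
    else: c=X@np.array(m["R"]).T+m["t"]
    s=c[:,:2]/c[:,2:];s=s*(1+m["k1"]*(s**2).sum(1,keepdims=True))
    return s*192/np.tan(np.radians(m["vertical_fov"]/2))+[m["cx"],m["cy"]]
def F(p,X):
    c,s=np.cos(p[2]),np.sin(p[2]);X=np.atleast_2d(X)
    return np.c_[p[0]+c*X[:,0]-s*X[:,1],p[1]+s*X[:,0]+c*X[:,1],X[:,2]]
def A(a,d,h,y=0): # arm -> fixture
    return [.1-d*np.cos(a)+h*np.sin(a)*1,y,.039+d*np.sin(a)+h*np.cos(a)]
E
cat > fit.py <<'E'
from h import *
from scipy.optimize import least_squares
c1=lambda u,v:((u+.5)/5-.5+180,(v+.5)/5-.5+130)
c2=lambda u,v:((u+.5)/6-.5+215,(v+.5)/6-.5+145)
ob=[("scene",c1(553,298),[-.13,.065,.012]),("scene",c1(213,583),[.13,.065,.012]),("scene",c1(38,452),[.13,-.065,.012]),
("side",c2(35,330),[-.13,.065,.012]),("side",c2(92,492),[-.13,-.065,.012]),("side",c2(568,385),[.13,-.065,.012])]
ao=[("scene",c1(350,80),.205,None,0),("side",c2(213,105),.205,None,0),("side",c2(140,133),.224,0,0),("side",c2(245,133),.187,None,-.013),("side",c2(95+95,118),.223,None,-.013)][:4]
def r(p):
    e=[proj(n,F(p,X))[0]-uv for n,uv,X in ob]
    e+=[proj(n,F(p,A(p[3],d,p[4] if h is None else h,y)))[0]-uv for n,uv,d,h,y in ao]
    return np.concatenate(e)
s=least_squares(r,[.6,.1,0,.5,.025]);print(s.x.round(4));print(s.fun.reshape(-1,2).round(1))
print("pad",F(s.x,A(s.x[3],.205,s.x[4])),"hinge",F(s.x,[.1,0,.039]))
E
python3 fit.py
```

```text
[0.6529 0.149  0.2006 0.6868 0.0306]
[[ 1.2 -0.7]
 [ 0.4  1.6]
 [-0.5 -0.9]
 [-1.  -1.4]
 [-1.   1.1]
 [ 0.4 -0.1]
 [ 0.2  0.3]
 [ 0.3  0.3]
 [ 1.1  1.1]
 [ 1.   0.5]]
pad [[0.61454942 0.14123149 0.19266276]] hinge [[0.75086709 0.16895141 0.039     ]]
```

The fit is good to about 1 px: arm at about 0.69 rad, pad at (0.614, 0.141, 0.193). The plan is to press along the pad's normal with shut fingertips and swing about the hinge axis. Next come the pre-pose moves.

```bash
cat > to.py <<'E'
# usage: to.py d h  -> shift (current tool axes, mm) and turn to the pose over arm point (d,h), angle a
import sys
from h import *
from station import ctrl
p=np.loadtxt("fit.txt");d,h=map(float,sys.argv[1:3]);a=float(sys.argv[3]) if len(sys.argv)>3 else p[3]
o=ctrl.get_obs();R=Rn.from_rotvec(o["tool_rot"])
g=F(p,A(a,d/1e3,h/1e3))[0]
e=lambda v:F([0,0,p[2]],v)[0]
z=e([-np.sin(a),0,-np.cos(a)]);y=e([0,1,0]);x=np.cross(y,z)
G=Rn.from_matrix(np.c_[x,y,z])
print("goal",g.round(4),"tcp",o["tool_pos"].round(4),"t",o["t"])
print("shift mm now-axes",(R.inv().apply(g-o["tool_pos"])*1e3).round(1),"goal-axes",(G.inv().apply(g-o["tool_pos"])*1e3).round(1))
print("turn",(R.inv()*G).as_rotvec().round(3),"F",o["contact_force"].round(1),"F tool",R.inv().apply(o["contact_force"]).round(1))
E
echo 'np=__import__("numpy");np.savetxt("fit.txt",s.x)' >> fit.py; python3 fit.py >/dev/null; python3 to.py 203 85
```

```text
goal [0.6498 0.1484 0.2334] tcp [0.1627 0.6028 0.2102] t 0.1
shift mm now-axes [-588.7 -311.7  -22.8] goal-axes [-284.3 -542.4 -263.2]
turn [ 0.158  0.674 -0.446] F [ 0.5 -0.5 -0.2] F tool [-0.6 -0.4  0.2]
```

```bash
python3 -m crank '[[-33,-17.5,-6,0,0,0,-1],[-33,-17.5,-6,0,0,0,-1],[-33,-17.5,-6,0,0,0,-1],[-33,-17.5,-6,0,0,0,-1],[-33,-17.5,-6,0,0,0,-1],[-33,-17.5,-6,0,0,0,-1],[-33,-17.5,-6,0,0,0,-1],[-33,-17.5,-6,0,0,0,-1],[-33,-17.5,-6,0,0,0,-1],[-33,-17.5,-6,0,0,0,-1]]' && python3 -m crank '[[-32,-17,0,0,0,0,-1],[-32,-17,0,0,0,0,-1],[-32,-17,0,0,0,0,-1],[-32,-17,0,0,0,0,-1],[-32,-17,0,0,0,0,-1],[-32,-17,0,0,0,0,-1],[-32,-17,0,0,0,0,-1],[-32,-17,0,0,0,0,-1],[0,0,0,0,0,0,-1],[0,0,0,0,0,0,-1]]' && python3 -m crank '[[0,0,0,0.016,0.068,-0.045,-1],[0,0,0,0.016,0.068,-0.045,-1],[0,0,0,0.016,0.068,-0.045,-1],[0,0,0,0.016,0.068,-0.045,-1],[0,0,0,0.016,0.068,-0.045,-1],[0,0,0,0.016,0.068,-0.045,-1],[0,0,0,0.016,0.068,-0.045,-1],[0,0,0,0.016,0.068,-0.045,-1],[0,0,0,0.016,0.068,-0.045,-1],[0,0,0,0.016,0.068,-0.045,-1]]'; python3 to.py 203 85
python3 - <<'E'
from station import ctrl,get_image
import cv2
from h import *
p=np.loadtxt("fit.txt");o=ctrl.get_obs();T=np.eye(4);T[:3,:3]=Rn.from_rotvec(o["tool_rot"]).as_matrix();T[:3,3]=o["tool_pos"];np.savetxt("T1.txt",T)
im=get_image("wrist");cv2.imwrite("pics/w1.png",cv2.resize(im[:,:,::-1],(800,600)))
X=[A(p[3],d,p[4],y) for d,y in((.205,0),(.223,.013),(.223,-.013),(.187,.013),(.187,-.013))]
print(((proj("wrist",F(p,X),T)+.5)*1.5625-.5).round(0))
E
```

```text
t: 0.93
tool_pos: [0.4367, 0.3467, 0.2711]
tool_rot: [-0.413, -3.114, 0.001]
contact_force: [1.0, 0.2, -0.7]
opening: 0.0
grip_force: 0.0
t: 1.77
tool_pos: [0.6481, 0.1488, 0.2698]
tool_rot: [-0.417, -3.111, 0.001]
contact_force: [-0.6, 0.8, 1.0]
opening: -0.0003
grip_force: 0.0
t: 2.6
tool_pos: [0.6469, 0.1515, 0.2716]
tool_rot: [0.256, -2.434, 0.088]
contact_force: [-0.4, 0.4, 0.1]
opening: 0.0002
grip_force: 0.0
goal [0.6498 0.1484 0.2334] tcp [0.6469 0.1515 0.2716] t 2.6
shift mm now-axes [-26.1  -3.8  27.8] goal-axes [-25.9  -3.6  28.1]
turn [-0.002 -0.009  0.008] F [-0.4  0.4  0.1] F tool [0.3 0.4 0.1]
[[397. 339.]
 [420. 310.]
 [374. 309.]
 [419. 368.]
 [374. 368.]]
```

View pics/w1.png

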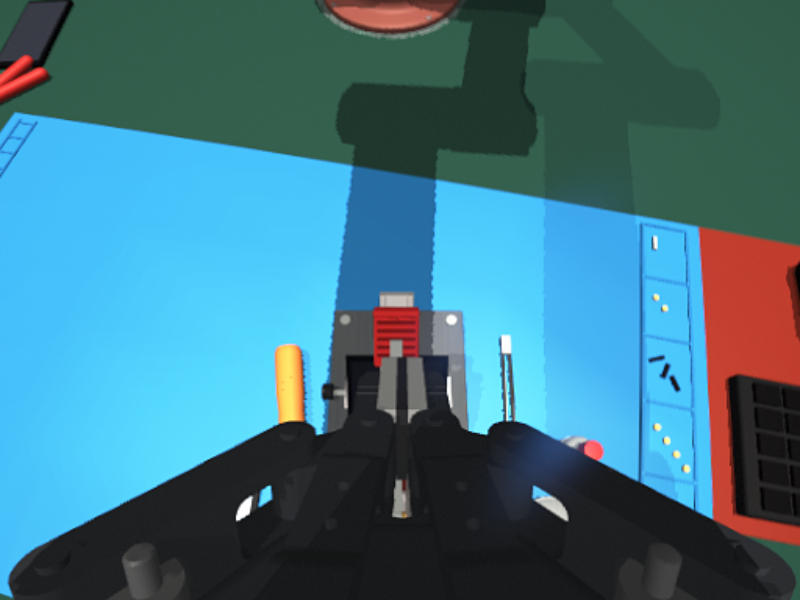

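The wrist view shows the pad at (396,337), against a predicted (397,339). The lever's grey end reaches its middle at about (395,345). I'll approach to 10 mm above the pad.

```bash
python3 -m crank '[[-2.8,-0.5,9,0,-0.001,0.001,-1],[-2.8,-0.5,9,0,-0.001,0.001,-1],[-2.8,-0.5,9,0,-0.001,0.001,-1],[-2.8,-0.5,9,0,-0.001,0.001,-1],[-2.8,-0.5,9,0,-0.001,0.001,-1],[-2.8,-0.5,9,0,-0.001,0.001,-1],[-2.8,-0.5,9,0,-0.001,0.001,-1],[-2.4,-0.4,9,0,-0.001,0.001,-1],[0,0,0,0,-0.001,0,-1],[0,0,0,0,0,0,-1]]'; python3 to.py 207 28
```

```text
t: 3.48
tool_pos: [0.6197, 0.1406, 0.2011]
tool_rot: [0.242, -2.447, 0.09]
contact_force: [-0.3, -0.1, 0.1]
opening: -0.0001
grip_force: 0.0
goal [0.6114 0.1406 0.1919] tcp [0.6197 0.1406 0.2011] t 3.4833
shift mm now-axes [ 0.5  1.7 12.2] goal-axes [ 0.4  1.7 12.2]
turn [-0.001  0.002 -0.004] F [-0.3 -0.1  0.1] F tool [ 0.3 -0.1  0.1]
```

```bash
python3 -m crank '[[0,0.4,2.2,0,0,0,-1],[0,0.4,2.2,0,0,0,-1],[0,0.4,2.2,0,0,0,-1],[0,0.4,2.2,0,0,0,-1],[0,0,2.2,0,0,0,-1],[0,0,2.2,0,0,0,-1],[0,0,2.2,0,0,0,-1],[0,0,2.2,0,0,0,-1],[0,0,2.2,0,0,0,-1],[0,0,2.2,0,0,0,-1]]'; python3 to.py 207 14
```

```text
t: 4.32
tool_pos: [0.6061, 0.1395, 0.1845]
tool_rot: [0.242, -2.448, 0.09]
contact_force: [1.3, 0.2, 0.9]
opening: -0.0001
grip_force: 0.0
goal [0.6027 0.1388 0.1811] tcp [0.6061 0.1395 0.1845] t 4.3167
shift mm now-axes [0.5 0.  4.9] goal-axes [0.5 0.  4.9]
turn [-0.001  0.003 -0.004] F [1.3 0.2 0.9] F tool [-0.5 -0.1 -1.6]
```

```bash
python3 -m crank '[[0,0,1,0,0,0,-1],[0,0,1,0,0,0,-1],[0,0,1,0,0,0,-1],[0,0,1,0,0,0,-1],[0,0,1,0,0,0,-1],[0,0,1,0,0,0,-1],[0,0,1,0,0,0,-1],[0,0,0,0,0,0,-1],[0,0,0,0,0,0,-1],[0,0,0,0,0,0,-1]]'; python3 to.py 207 14
python3 - <<'E'
from station import get_image
import cv2
im=get_image("side")[125:245,210:330]
cv2.imwrite("pics/s2.png",cv2.resize(im[:,:,::-1],(600,600),interpolation=cv2.INTER_CUBIC))
E
```

```text
t: 5.15
tool_pos: [0.602, 0.1386, 0.1795]
tool_rot: [0.242, -2.449, 0.09]
contact_force: [1.4, 0.3, 3.0]
opening: 0.0003
grip_force: 1.7
goal [0.6027 0.1388 0.1811] tcp [0.602  0.1386 0.1795] t 5.15
shift mm now-axes [ 0.4  0.1 -1.7] goal-axes [ 0.4  0.1 -1.7]
turn [-0.001  0.004 -0.004] F [1.4 0.3 3. ] F tool [ 0.7  0.  -3.2]
```

View pics/s2.png

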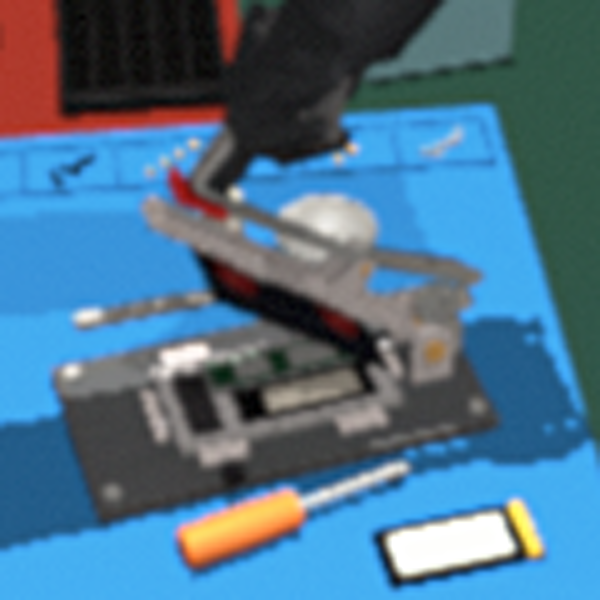

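The side view shows the fingertips at (205,190), on the pad just inside its lip, with the lever starting to go down. I'll press on to the stop.

```bash
python3 -m crank '[[0,0,1,0,0,0,-1],[0,0,1,0,0,0,-1],[0,0,1,0,0,0,-1],[0,0,1,0,0,0,-1],[0,0,1,0,0,0,-1],[0,0,1,0,0,0,-1],[0,0,1,0,0,0,-1],[0,0,1,0,0,0,-1],[0,0,0,0,0,0,-1],[0,0,0,0,0,0,-1]]'; python3 to.py 207 14
```

```text
t: 6.03
tool_pos: [0.597, 0.1376, 0.173]
tool_rot: [0.242, -2.449, 0.09]
contact_force: [2.6, 0.5, 2.8]
opening: 0.0002
grip_force: 2.2
goal [0.6027 0.1388 0.1811] tcp [0.597  0.1376 0.173 ] t 6.0333
shift mm now-axes [ 0.6  0.  -9.9] goal-axes [ 0.6  0.1 -9.9]
turn [-0.001  0.004 -0.004] F [2.6 0.5 2.8] F tool [-0.3 -0.  -3.8]
```

```bash
python3 -m crank '[[0,0,1,0,0,0,-1],[0,0,1,0,0,0,-1],[0,0,1,0,0,0,-1],[0,0,1,0,0,0,-1],[0,0,1,0,0,0,-1],[0,0,1,0,0,0,-1],[0,0,0,0,0,0,-1],[0,0,0,0,0,0,-1],[0,0,0,0,0,0,-1],[0,0,0,0,0,0,-1]]'; python3 to.py 207 14
```

```text
t: 6.87
tool_pos: [0.5939, 0.137, 0.1694]
tool_rot: [0.242, -2.451, 0.09]
contact_force: [4.9, 0.3, 6.8]
opening: -0.0002
grip_force: 3.8
goal [0.6027 0.1388 0.1811] tcp [0.5939 0.137  0.1694] t 6.8667
shift mm now-axes [  0.4   0.1 -14.7] goal-axes [  0.5   0.1 -14.7]
turn [-0.001  0.006 -0.004] F [4.9 0.3 6.8] F tool [ 0.5 -0.7 -8.3]
```

The force is 8.3 N, so the lever is at its stop with the arm at about 0.62 rad. Now I'll swing about the hinge.

```bash
python3 -m crank '[[0.2,0,2.5,0,-0.012,0,-1],[0.2,0,2.5,0,-0.012,0,-1],[0.2,0,2.5,0,-0.012,0,-1],[0.2,0,2.5,0,-0.012,0,-1],[0.2,0,2.5,0,-0.012,0,-1],[0.2,0,2.5,0,-0.012,0,-1],[0.2,0,2.5,0,-0.012,0,-1],[0.2,0,2.5,0,-0.012,0,-1],[0.2,0,2.5,0,-0.012,0,-1],[0.2,0,2.5,0,-0.012,0,-1]]'; python3 to.py 207 14 0.49
```

```text
t: 7.7
tool_pos: [0.5791, 0.1339, 0.1499]
tool_rot: [0.255, -2.574, 0.077]
contact_force: [6.9, 3.0, 4.9]
opening: 0.0002
grip_force: 3.7
goal [0.5783 0.1339 0.1488] tcp [0.5791 0.1339 0.1499] t 7.7
shift mm now-axes [0.1 0.1 1.4] goal-axes [0.2 0.1 1.4]
turn [-0.001 -0.067 -0.003] F [6.9 3.  4.9] F tool [-3.6  1.6 -8. ]
```

```bash
python3 -m crank '[[0.1,0,2.5,0,-0.012,0,-1],[0.1,0,2.5,0,-0.012,0,-1],[0.1,0,2.5,0,-0.012,0,-1],[0.1,0,2.5,0,-0.012,0,-1],[0.1,0,2.5,0,-0.012,0,-1],[0.1,0,2.5,0,-0.012,0,-1],[0.1,0,2.5,0,-0.012,0,-1],[0.1,0,2.5,0,-0.012,0,-1],[0.1,0,2.5,0,-0.012,0,-1],[0.1,0,2.5,0,-0.012,0,-1]]'; python3 to.py 207 14 0.37
```

```text
t: 8.53
tool_pos: [0.5667, 0.1313, 0.1291]
tool_rot: [0.267, -2.694, 0.064]
contact_force: [6.8, 2.1, 5.7]
opening: 0.0001
grip_force: 3.6
goal [0.5667 0.1315 0.1269] tcp [0.5667 0.1313 0.1291] t 8.5333
shift mm now-axes [-0.9  0.2  1.9] goal-axes [-0.8  0.2  2. ]
turn [-0.002 -0.066 -0.003] F [6.8 2.1 5.7] F tool [-4.1  0.7 -8.1]
```

```bash
python3 -m crank '[[0.15,0,2.5,0,-0.012,0,-1],[0.15,0,2.5,0,-0.012,0,-1],[0.15,0,2.5,0,-0.012,0,-1],[0.15,0,2.5,0,-0.012,0,-1],[0.15,0,2.5,0,-0.012,0,-1],[0.15,0,2.5,0,-0.012,0,-1],[0.15,0,2.5,0,-0.012,0,-1],[0.15,0,2.5,0,-0.012,0,-1],[0.15,0,2.5,0,-0.012,0,-1],[0.15,0,2.5,0,-0.012,0,-1]]'; python3 to.py 207 14 0.25
```

```text
t: 9.37
tool_pos: [0.5564, 0.1292, 0.107]
tool_rot: [0.279, -2.814, 0.049]
contact_force: [7.2, 1.2, 5.3]
opening: -0.0001
grip_force: 3.5
goal [0.5577 0.1297 0.1038] tcp [0.5564 0.1292 0.107 ] t 9.3667
shift mm now-axes [-2.3  0.2  2.6] goal-axes [-2.1  0.2  2.7]
turn [-0.002 -0.066 -0.003] F [7.2 1.2 5.3] F tool [-5.3 -0.3 -7.3]
```

```bash
python3 -m crank '[[-0.1,0,2.5,0,-0.012,0,-1],[-0.1,0,2.5,0,-0.012,0,-1],[-0.1,0,2.5,0,-0.012,0,-1],[-0.1,0,2.5,0,-0.012,0,-1],[-0.1,0,2.5,0,-0.012,0,-1],[-0.1,0,2.5,0,-0.012,0,-1],[-0.1,0,2.5,0,-0.012,0,-1],[-0.1,0,2.5,0,-0.012,0,-1],[-0.1,0,2.5,0,-0.012,0,-1],[-0.1,0,2.5,0,-0.012,0,-1]]'; python3 to.py 207 14 0.14
```

```text
t: 10.2
tool_pos: [0.5503, 0.1279, 0.0828]
tool_rot: [0.291, -2.931, 0.033]
contact_force: [3.7, 0.9, 6.7]
opening: 0.0001
grip_force: 3.7
goal [0.5519 0.1285 0.0817] tcp [0.5503 0.1279 0.0828] t 10.2
shift mm now-axes [-1.9  0.3  0.7] goal-axes [-1.8  0.3  0.8]
turn [-0.003 -0.057 -0.003] F [3.7 0.9 6.7] F tool [-2.4  0.1 -7.4]
```

```bash
python3 -m crank '[[-0.1,0,2.3,0,-0.011,0,-1],[-0.1,0,2.3,0,-0.011,0,-1],[-0.1,0,2.3,0,-0.011,0,-1],[-0.1,0,2.3,0,-0.011,0,-1],[-0.1,0,2.3,0,-0.011,0,-1],[-0.1,0,2,0,-0.010,0,-1],[0,0,2,0,-0.010,0,-1],[0,0,2,0,-0.010,0,-1],[0,0,1.5,0,-0.007,0,-1],[0,0,1.5,0,-0.007,0,-1]]'; python3 to.py 207 14 0.04
```

```text
t: 11.03
tool_pos: [0.5474, 0.1272, 0.0624]
tool_rot: [0.301, -3.028, 0.02]
contact_force: [1.8, 1.1, 7.6]
opening: 0.0001
grip_force: 3.7
goal [0.5487 0.1278 0.0613] tcp [0.5474 0.1272 0.0624] t 11.0333
shift mm now-axes [-1.5  0.3  1. ] goal-axes [-1.5  0.3  1.1]
turn [-0.003 -0.06  -0.003] F [1.8 1.1 7.6] F tool [-1.2  0.7 -7.7]
```

```bash
python3 -m crank '[[0,0,1,0,-0.005,0,-1],[0,0,1,0,-0.005,0,-1],[0,0,1,0,-0.005,0,-1],[0,0,1,0,-0.005,0,-1],[0,0,1,0,-0.005,0,-1],[0,0,0.7,0,-0.003,0,-1],[0,0,0.5,0,-0.002,0,-1],[0,0,0.5,0,-0.002,0,-1],[0,0,0,0,0,0,-1],[0,0,0,0,0,0,-1]]'; python3 to.py 207 14 0
```

```text
t: 11.87
tool_pos: [0.5468, 0.1271, 0.0558]
tool_rot: [0.304, -3.059, 0.015]
contact_force: [2.3, -0.1, 7.3]
opening: 0.0005
grip_force: 3.4
goal [0.548  0.1277 0.053 ] tcp [0.5468 0.1271 0.0558] t 11.8667
shift mm now-axes [-1.4  0.3  2.7] goal-axes [-1.3  0.3  2.8]
turn [-0.003 -0.068 -0.003] F [ 2.3 -0.1  7.3] F tool [-1.7 -0.5 -7.4]
```

```bash
python3 -m crank '[[0,0,0.3,0,0,0,-1],[0,0,0.3,0,0,0,-1],[0,0,0.3,0,0,0,-1],[0,0,0.3,0,0,0,-1],[0,0,0,0,0,0,-1],[0,0,0,0,0,0,-1],[0,0,0,0,0,0,-1],[0,0,0,0,0,0,-1],[0,0,0,0,0,0,-1],[0,0,0,0,0,0,-1]]'; python3 to.py 207 14 0
```

```text
t: 12.7
tool_pos: [0.5467, 0.1271, 0.0546]
tool_rot: [0.304, -3.059, 0.015]
contact_force: [3.0, 0.4, 7.9]
opening: 0.0
grip_force: 3.6
goal [0.548  0.1277 0.053 ] tcp [0.5467 0.1271 0.0546] t 12.7
shift mm now-axes [-1.5  0.3  1.5] goal-axes [-1.4  0.3  1.6]
turn [-0.003 -0.068 -0.002] F [3.  0.4 7.9] F tool [-2.5 -0.2 -8.1]
```

```bash
python3 -m crank '[[0,0,0.3,0,0,0,-1],[0,0,0.3,0,0,0,-1],[0,0,0.3,0,0,0,-1],[0,0,0.3,0,0,0,-1],[0,0,0,0,0,0,-1],[0,0,0,0,0,0,-1],[0,0,0,0,0,0,-1],[0,0,0,0,0,0,-1],[0,0,0,0,0,0,-1],[0,0,0,0,0,0,-1]]'; python3 to.py 207 14 0
```

```text
t: 13.53
tool_pos: [0.5465, 0.1271, 0.0534]
tool_rot: [0.304, -3.059, 0.015]
contact_force: [2.7, 0.3, 7.7]
opening: -0.0001
grip_force: 3.6
goal [0.548  0.1277 0.053 ] tcp [0.5465 0.1271 0.0534] t 13.5333
shift mm now-axes [-1.6  0.3  0.3] goal-axes [-1.6  0.3  0.4]
turn [-0.003 -0.068 -0.002] F [2.7 0.3 7.7] F tool [-2.1 -0.2 -7.9]
```

```bash
python3 -m crank '[[0,0,0.25,0,0,0,-1],[0,0,0.25,0,0,0,-1],[0,0,0.25,0,0,0,-1],[0,0,0.25,0,0,0,-1],[0,0,0,0,0,0,-1],[0,0,0,0,0,0,-1],[0,0,0,0,0,0,-1],[0,0,0,0,0,0,-1],[0,0,0,0,0,0,-1],[0,0,0,0,0,0,-1]]'; python3 to.py 207 14 0
```

```text
t: 14.37
tool_pos: [0.5464, 0.127, 0.0523]
tool_rot: [0.304, -3.059, 0.015]
contact_force: [2.6, 0.7, 6.9]
opening: -0.0003
grip_force: 3.6
goal [0.548  0.1277 0.053 ] tcp [0.5464 0.127  0.0523] t 14.3667
shift mm now-axes [-1.7  0.3 -0.8] goal-axes [-1.7  0.3 -0.7]
turn [-0.003 -0.069 -0.002] F [2.6 0.7 6.9] F tool [-2.3  0.2 -7.1]
```

```bash
python3 -m crank '[[0,0,0.3,0,0,0,-1],[0,0,0.3,0,0,0,-1],[0,0,0.3,0,0,0,-1],[0,0,0.3,0,0,0,-1],[0,0,0,0,0,0,-1],[0,0,0,0,0,0,-1],[0,0,0,0,0,0,-1],[0,0,0,0,0,0,-1],[0,0,0,0,0,0,-1],[0,0,0,0,0,0,-1]]'; python3 to.py 207 14 0
python3 - <<'E'
from station import get_image
import cv2
im=get_image("side")[125:245,210:330]
cv2.imwrite("pics/s3.png",cv2.resize(im[:,:,::-1],(600,600),interpolation=cv2.INTER_CUBIC))
E
```

```text
t: 15.2
tool_pos: [0.5462, 0.127, 0.051]
tool_rot: [0.304, -3.058, 0.015]
contact_force: [1.1, 0.3, 7.1]
opening: -0.0006
grip_force: 3.6
goal [0.548  0.1277 0.053 ] tcp [0.5462 0.127  0.051 ] t 15.2
shift mm now-axes [-1.8  0.3 -2.1] goal-axes [-1.9  0.3 -2. ]
turn [-0.003 -0.069 -0.002] F [1.1 0.3 7.1] F tool [-0.7  0.1 -7.2]
```

View pics/s3.png

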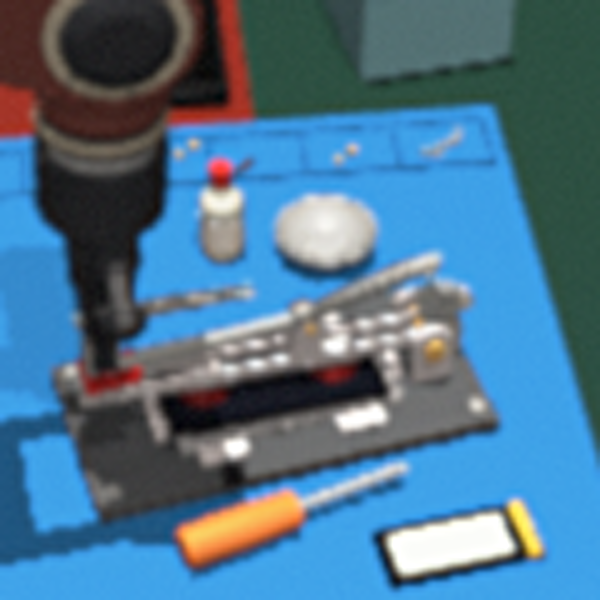

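The side view shows the arm almost flat, with the fingertips on the pad at (105,370) and the display about down to the nest. The force is still only hinge friction, so I'll continue gently.

```bash
python3 -m crank '[[-0.1,0,0.3,0,-0.005,0,-1],[-0.1,0,0.3,0,-0.005,0,-1],[0,0,0.3,0,-0.005,0,-1],[0,0,0.3,0,-0.005,0,-1],[0,0,0,0,0,0,-1],[0,0,0,0,0,0,-1],[0,0,0,0,0,0,-1],[0,0,0,0,0,0,-1],[0,0,0,0,0,0,-1],[0,0,0,0,0,0,-1]]'; python3 to.py 207 14 0
```

```text
t: 16.08
tool_pos: [0.5464, 0.127, 0.0499]
tool_rot: [0.306, -3.078, 0.012]
contact_force: [2.3, 0.2, 7.2]
opening: 0.0002
grip_force: 3.5
goal [0.548  0.1277 0.053 ] tcp [0.5464 0.127  0.0499] t 16.0833
shift mm now-axes [-1.6  0.3 -3.2] goal-axes [-1.7  0.3 -3.1]
turn [-0.003 -0.049 -0.002] F [2.3 0.2 7.2] F tool [-1.9 -0.3 -7.3]
```

```bash
python3 -m crank '[[0,0,0.3,0,0,0,-1],[0,0,0.3,0,0,0,-1],[0,0,0.3,0,0,0,-1],[0,0,0.3,0,0,0,-1],[0,0,0.3,0,0,0,-1],[0,0,0,0,0,0,-1],[0,0,0,0,0,0,-1],[0,0,0,0,0,0,-1],[0,0,0,0,0,0,-1],[0,0,0,0,0,0,-1]]'; python3 to.py 207 14 0
```

```text
t: 16.92
tool_pos: [0.5462, 0.127, 0.0483]
tool_rot: [0.306, -3.078, 0.012]
contact_force: [0.6, 0.2, 6.8]
opening: -0.0
grip_force: 3.6
goal [0.548  0.1277 0.053 ] tcp [0.5462 0.127  0.0483] t 16.9167
shift mm now-axes [-1.7  0.3 -4.8] goal-axes [-1.9  0.3 -4.7]
turn [-0.003 -0.049 -0.002] F [0.6 0.2 6.8] F tool [-0.3  0.1 -6.9]
```

```bash
python3 - <<'E'
from station import get_image,ctrl
import cv2
from h import *
p=np.loadtxt("fit.txt")
S=8;out=[]
for n,u0,v0 in(("side",212,175),("scene",235,150)):
    im=get_image(n)[v0:v0+75,u0:u0+50,::-1];out.append(cv2.resize(im,None,fx=S,fy=S,interpolation=cv2.INTER_CUBIC))
    for a in(0,.04,.08): print(n,a,[((proj(n,F(p,A(a,d,h,y))+np.array([0,0,dz]))[0]-[u0,v0]+.5)*S).round(0).tolist() for dz in(0,.003) for d,h,y in((.224,-.005,-.0105),(.224,.005,-.0105),(.15,.005,-.0105))])
out[1]=cv2.resize(out[1],(400,600));cv2.imwrite("pics/m1.png",np.hstack(out))
E
```

```text
side 0 [[117.0, 280.0], [115.0, 262.0], [302.0, 220.0], [117.0, 275.0], [115.0, 257.0], [302.0, 215.0]]
side 0.04 [[115.0, 264.0], [115.0, 246.0], [303.0, 209.0], [115.0, 259.0], [114.0, 240.0], [302.0, 204.0]]
side 0.08 [[115.0, 248.0], [115.0, 229.0], [303.0, 198.0], [114.0, 242.0], [114.0, 224.0], [303.0, 192.0]]
scene 0 [[276.0, 166.0], [277.0, 145.0], [127.0, 266.0], [277.0, 160.0], [277.0, 139.0], [127.0, 260.0]]
scene 0.04 [[277.0, 148.0], [277.0, 128.0], [126.0, 254.0], [277.0, 141.0], [277.0, 122.0], [126.0, 248.0]]
scene 0.08 [[277.0, 130.0], [276.0, 110.0], [125.0, 243.0], [277.0, 124.0], [276.0, 104.0], [125.0, 237.0]]
```

View pics/m1.png

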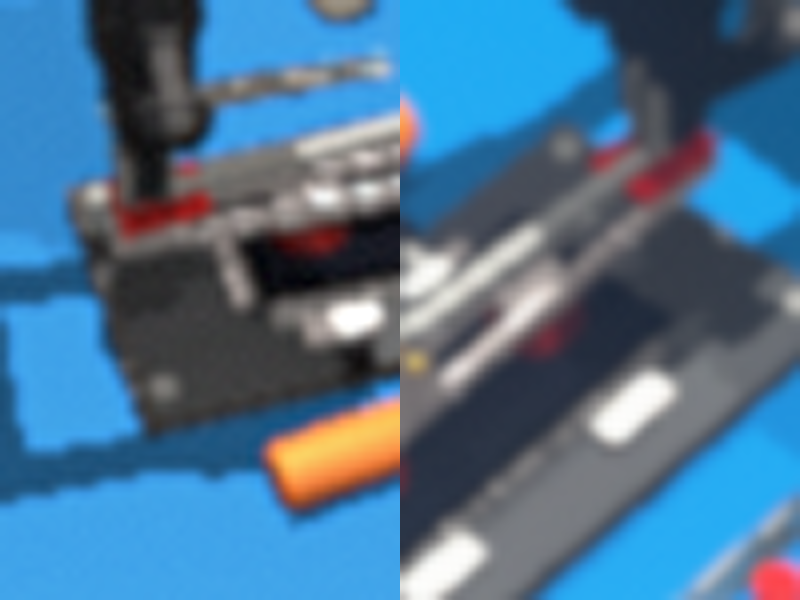

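Judging by the arm tip in the side view (117,252), the arm is still a few hundredths of a radian up. I'll keep pushing until the force rises.

```bash
python3 -m crank '[[0,0,0.3,0,-0.002,0,-1],[0,0,0.3,0,-0.002,0,-1],[0,0,0.3,0,-0.002,0,-1],[0,0,0.3,0,-0.002,0,-1],[0,0,0.3,0,-0.002,0,-1],[0,0,0.3,0,-0.002,0,-1],[0,0,0,0,0,0,-1],[0,0,0,0,0,0,-1],[0,0,0,0,0,0,-1],[0,0,0,0,0,0,-1]]'; python3 to.py 207 14 0
```

```text
t: 17.85
tool_pos: [0.5463, 0.127, 0.0466]
tool_rot: [0.307, -3.09, 0.01]
contact_force: [2.1, 0.7, 7.5]
opening: -0.0001
grip_force: 3.6
goal [0.548  0.1277 0.053 ] tcp [0.5463 0.127  0.0466] t 17.85
shift mm now-axes [-1.6  0.3 -6.4] goal-axes [-1.8  0.3 -6.4]
turn [-0.003 -0.037 -0.002] F [2.1 0.7 7.5] F tool [-1.9  0.3 -7.5]
```

```bash
python3 -m crank '[[0,0,0.25,0,-0.001,0,-1],[0,0,0.25,0,-0.001,0,-1],[0,0,0.25,0,-0.001,0,-1],[0,0,0.25,0,-0.001,0,-1],[0,0,0.25,0,-0.001,0,-1],[0,0,0.25,0,-0.001,0,-1],[0,0,0.25,0,-0.001,0,-1],[0,0,0.25,0,-0.001,0,-1],[0,0,0,0,0,0,-1],[0,0,0,0,0,0,-1]]'; python3 to.py 207 14 0
```

```text
t: 18.68
tool_pos: [0.5462, 0.127, 0.0446]
tool_rot: [0.308, -3.098, 0.009]
contact_force: [2.1, 1.0, 7.4]
opening: 0.0001
grip_force: 3.6
goal [0.548  0.1277 0.053 ] tcp [0.5462 0.127  0.0446] t 18.6833
shift mm now-axes [-1.7  0.3 -8.4] goal-axes [-1.9  0.3 -8.4]
turn [-0.003 -0.029 -0.002] F [2.1 1.  7.4] F tool [-2.1  0.6 -7.5]
```

```bash
python3 -m crank '[[0,0,0.25,0,-0.001,0,-1],[0,0,0.25,0,-0.001,0,-1],[0,0,0.25,0,-0.001,0,-1],[0,0,0.25,0,-0.001,0,-1],[0,0,0.25,0,-0.001,0,-1],[0,0,0.25,0,-0.001,0,-1],[0,0,0.25,0,-0.001,0,-1],[0,0,0.25,0,-0.001,0,-1],[0,0,0,0,0,0,-1],[0,0,0,0,0,0,-1]]'; python3 to.py 207 14 0
```

```text
t: 19.52
tool_pos: [0.5462, 0.127, 0.0426]
tool_rot: [0.309, -3.106, 0.008]
contact_force: [0.6, -0.0, 6.6]
opening: -0.0
grip_force: 3.6
goal [0.548  0.1277 0.053 ] tcp [0.5462 0.127  0.0426] t 19.5167
shift mm now-axes [ -1.8   0.3 -10.4] goal-axes [ -2.    0.3 -10.4]
turn [-0.003 -0.021 -0.002] F [ 0.6 -0.   6.6] F tool [-0.4 -0.1 -6.6]
```

```bash
python3 - <<'E'
from station import get_image,ctrl
import cv2
from h import *
p=np.loadtxt("fit.txt")
im=get_image("side")[:,:,::-1];cv2.imwrite("pics/side_now.png",im)
a=cv2.resize(im[125:245,210:330],(600,600),interpolation=cv2.INTER_CUBIC);b=cv2.imread("pics/s3.png")
for nm,(x0,y0,x1,y1) in dict(bars=(190,300,320,380),pad=(60,360,160,400),glass=(170,360,380,440),plate=(90,440,240,515)).items():
    t=b[y0:y1,x0:x1];r=cv2.matchTemplate(a[y0-30:y1+30,x0-30:x1+30],t,cv2.TM_CCOEFF_NORMED);_,m,_,l=cv2.minMaxLoc(r);print(nm,l[0]-30,l[1]-30,round(m,3))
for d in(.205,.13): print(d,[((proj("side",F(p,A(q,d,.0)))[0]-[210,125])*5).round(1).tolist() for q in(0,.05)])
S=8;c=im[165:240,205:305];cv2.imwrite("pics/m2.png",cv2.resize(c,None,fx=S,fy=S,interpolation=cv2.INTER_CUBIC))
E
```

```text
bars -1 5 0.902
pad -1 9 0.888
glass 0 3 0.951
plate 0 1 0.882
0.205 [[106.2, 398.3], [105.6, 386.7]]
0.13 [[222.9, 372.1], [222.9, 364.7]]
```

View pics/m2.png

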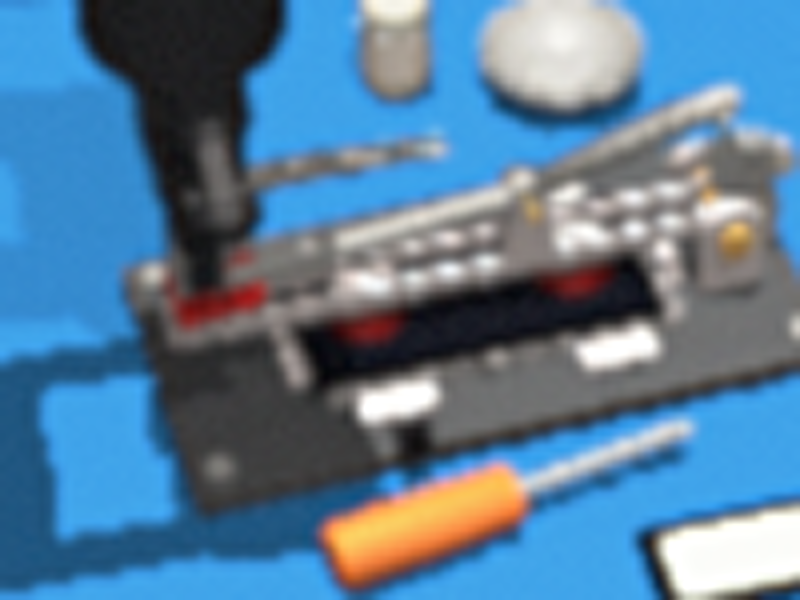

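The side view shows the fingertip on the pad at (205,288) and the arm nearly flat, with the tip's lower edge at (168,343). I'll check where the TCP projects.

```bash
python3 - <<'E'
from station import ctrl
from h import *
p=np.loadtxt("fit.txt");o=ctrl.get_obs();R=Rn.from_rotvec(o["tool_rot"])
for dz in(0,.01,.02):
    print(dz,((proj("side",o["tool_pos"]-R.apply([0,0,dz]))[0]-[205,165]+.5)*8).round(0))
pr=lambda X:((proj("side",F(p,X))[0]-[205,165]+.5)*8).round(0)
print("corners",[pr(c) for c in([-.13,-.065,.012],[-.13,-.065,.015],[-.13,-.065,0],[.13,-.065,.012])])
for a in(0,.04):print(a,"pad -y inner/outer top edge pressed",[pr(A(a,d,.014,-.013)) for d in(.187,.223)],"tip bottom",pr(A(a,.224,-.005,-.0105)),"bolt",pr([.1,-.02,.039]),"display corners",[pr(A(a,d,-.017,-.0355)) for d in(.03,.175)])
E
```

```text
0 [204. 318.]
0.01 [202. 299.]
0.02 [201. 281.]
corners [array([195., 505.]), array([195., 500.]), array([197., 526.]), array([841., 353.])]
0 pad -y inner/outer top edge pressed [array([266., 309.]), array([174., 330.])] tip bottom [173. 360.] bolt [732. 243.] display corners [array([672., 316.]), array([315., 399.])]
0.04 pad -y inner/outer top edge pressed [array([267., 295.]), array([174., 313.])] tip bottom [171. 344.] bolt [732. 243.] display corners [array([670., 315.]), array([313., 387.])]
```

Edges suggest about 0.02–0.03 rad remaining, so I'll continue until the stop shows as a force rise.

```bash
python3 -m crank '[[0,0,0.3,0,-0.001,0,-1],[0,0,0.3,0,-0.001,0,-1],[0,0,0.3,0,-0.001,0,-1],[0,0,0.3,0,-0.001,0,-1],[0,0,0.3,0,-0.001,0,-1],[0,0,0.3,0,-0.001,0,-1],[0,0,0.3,0,-0.001,0,-1],[0,0,0,0,0,0,-1],[0,0,0,0,0,0,-1],[0,0,0,0,0,0,-1]]'; python3 to.py 207 14 0 | tail -1
```

```text
t: 20.4
tool_pos: [0.5461, 0.127, 0.0405]
tool_rot: [0.309, -3.113, 0.007]
contact_force: [1.6, 0.7, 7.7]
opening: -0.0001
grip_force: 3.6
turn [-0.003 -0.014 -0.002] F [1.6 0.7 7.7] F tool [-1.7  0.4 -7.7]
```

```bash
python3 -m crank '[[0,0,0.2,0,0,0,-1],[0,0,0.2,0,0,0,-1],[0,0,0.2,0,0,0,-1],[0,0,0.2,0,0,0,-1],[0,0,0.2,0,0,0,-1],[0,0,0.2,0,0,0,-1],[0,0,0,0,0,0,-1],[0,0,0,0,0,0,-1],[0,0,0,0,0,0,-1],[0,0,0,0,0,0,-1]]'; python3 to.py 207 14 0 | tail -1
```

```text
t: 21.23
tool_pos: [0.5461, 0.1269, 0.0396]
tool_rot: [0.31, -3.113, 0.007]
contact_force: [0.9, 0.5, 9.0]
opening: 0.0001
grip_force: 4.3
turn [-0.003 -0.014 -0.002] F [0.9 0.5 9. ] F tool [-0.8  0.3 -9. ]
```

```bash
python3 -m crank '[[0,0,0.2,0,0,0,-1],[0,0,0.2,0,0,0,-1],[0,0,0.2,0,0,0,-1],[0,0,0.2,0,0,0,-1],[0,0,0.2,0,0,0,-1],[0,0,0,0,0,0,-1],[0,0,0,0,0,0,-1],[0,0,0,0,0,0,-1],[0,0,0,0,0,0,-1],[0,0,0,0,0,0,-1]]'; python3 to.py 207 14 0 | tail -1
```

```text
t: 22.07
tool_pos: [0.5462, 0.127, 0.0393]
tool_rot: [0.31, -3.113, 0.007]
contact_force: [-0.2, 0.0, 13.5]
opening: -0.0004
grip_force: 6.1
turn [-0.003 -0.014 -0.002] F [-0.2  0.  13.5] F tool [  0.3   0.  -13.5]
```

The force has risen to 13.5 N with almost no travel, so the arm is on its stop. Now I'll let go straight up.

```bash
python3 -m crank '[[0,0,-1,0,0,0,-1],[0,0,-2,0,0,0,-1],[0,0,-3,0,0,0,-1],[0,0,-4,0,0,0,-1],[0,0,-4,0,0,0,-1],[0,0,-5,0,0,0,-1],[0,0,-6,0,0,0,-1],[0,0,-8,0,0,0,-1],[0,0,-10,0,0,0,-1],[0,0,-12,0,0,0,-1]]' && python3 -m crank '[[0,0,-15,0,0,0,-1],[0,0,-15,0,0,0,-1],[0,0,-15,0,0,0,-1],[0,0,-15,0,0,0,-1],[0,0,-15,0,0,0,-1],[0,0,-10,0,0,0,-1],[0,0,0,0,0,0,-1],[0,0,0,0,0,0,-1],[0,0,0,0,0,0,-1],[0,0,0,0,0,0,-1]]'
python3 - <<'E'
from station import get_image
import cv2,numpy as np
a=get_image("side")[165:240,205:305,::-1];b=get_image("scene")[140:250,180:300,::-1]
cv2.imwrite("pics/m3.png",np.hstack([cv2.resize(a,(400,300),interpolation=2),cv2.resize(b,(400,300),interpolation=2)]))
E
```

```text
t: 22.9
tool_pos: [0.5443, 0.1269, 0.0915]
tool_rot: [0.309, -3.106, 0.007]
contact_force: [0.4, 0.1, -0.6]
opening: -0.0002
grip_force: 0.0
t: 23.73
tool_pos: [0.546, 0.1275, 0.1753]
tool_rot: [0.309, -3.107, 0.007]
contact_force: [0.2, -0.6, -0.2]
opening: -0.0003
grip_force: 0.0
```

View pics/m3.png

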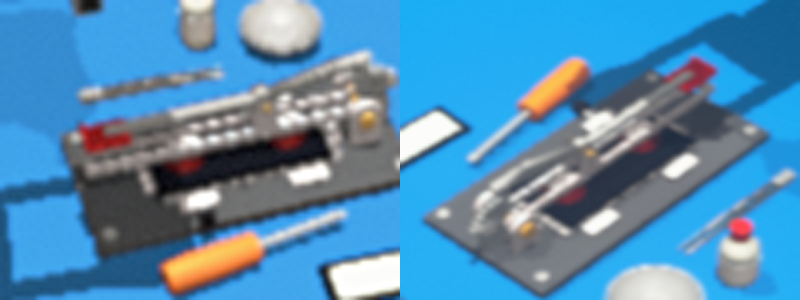

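The display is down in the nest: the side view puts the arm tip's lower edge at (88,178), where a shut arm predicts (86,180). The pad is free at (103,135), and the loose things are where they were.

```bash
python3 -c "
from station import ctrl
print(ctrl.finish_job())"
```

```text
the job is handed in; nothing more can be done
None
```

I pressed the lever to its stop, lowered the arm onto its stop (13.5 N at most in the readings after each move), lifted clear and handed the job in at about 24 s. The last pictures show the display home and the loose items unmoved, but they were too coarse to measure the lever's return to zero.

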